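# Load a label reel onto its bench holder, round the upturned end

## Task

Load the reel of slide labels onto the bench holder: thread its bore over the upturned free end of the rod, work it round the bend without letting it jam, and slide it along the level arm until you feel it press lightly home against the black stop disc. Use a light hand, never more than about 15 newtons on the holder; then let go, so that the reel hangs there close against the disc, and leave the two dropper bottles, the sample cup and the eye loupe near it where they stand.

Things in the scene. Friction and masses are not known exactly. Their poses are not given: they have to be found in the camera images.
- reel_center (a point): Centre of the label reel, half-way up it and on its bore axis. x axis = bore axis (both sides alike), z = away from the flat it stands on; the reel starts with its bore level, 30 mm above the worktop.
- reel: Label reel, one rigid piece, 0.08 to 0.17 kg, 60 mm across flats, 28 mm wide: two grey octagonal side plates, white stock wound between, white hub with a straight through bore 16 mm across. It stands on a flat; the two upright flats give a 60 mm grip, 28 mm wide. Origin: middle of the flat it stands on, 30 mm below its centre; axes as reel_center.
- holder: Foot of the reel holder, screwed to the worktop; origin on the worktop under the post's axis, z up. In it stands one bent 10 mm steel rod that turns stiffly about the post: its arm may point up to 5 degrees to either side of the foot's +x, and this is not in the pose given here: look or feel for it. Grey foot plate 10 mm high, y +-38 mm, x -39 to 111 mm.
- post_top (a point): Point on the post's axis, 130 mm above the worktop, at the height of the level arm; axes as the foot's. Measured from it along the arm: black stop disc (44 mm across), face at 34 mm, so a seated reel has its centre at 48 mm; straight to 108 mm; bend up 40 degrees (0.698 rad), 26 mm centre line radius; 36 mm straight; round nose, 5 mm more. Play of the bore: 6 mm on straights, under 1 mm in the bend.
- amber_bottle: Bystander: amber dropper bottle, 33 mm diameter, 111 mm high; origin under its centre.
- white_bottle: Bystander: white squeeze bottle, 25 mm diameter, 82 mm high; origin under its centre.
- sample_cup: Bystander: lidded sample cup, 58 mm diameter, 61 mm high, the one nearest the holder (another stands farther right); origin under its centre.
- eye_loupe: Bystander: black eye loupe, 37 mm diameter, 34 mm high, standing on the worktop; origin under its centre.
Mind the look-alikes: they are no part of the job. What is shaped like the reel but blue is not meant.

How it is judged:
On the way, in this order (a step that is already met when the one before it is completed fails the run):
1. the reel is threaded on the upturned end (x of reel_center in the frame of holder between 0.1255 and 0.1515 m and y of reel_center in the frame of holder between -0.018 and 0.018 m and z of reel_center in the frame of holder between 0.1357 and 0.1597 m and angle between the x axis of reel_center and the x axis of holder, either way round above 0.5 rad), for 0.05 s.
2. the reel has passed the bend and is on the level arm (x of reel_center in the frame of holder between 0.056 and 0.092 m and y of reel_center in the frame of holder between -0.012 and 0.012 m and z of reel_center in the frame of holder between 0.124 and 0.136 m and angle between the x axis of reel_center and the x axis of holder, either way round below 0.3 rad), for 0.05 s.
3. the reel is pressed lightly home against the stop disc (x of reel_center in the frame of holder between 0.044 and 0.0495 m and contact force between reel and holder above 2 N), for 0.1 s.
At the end, for the whole second after the job is handed in: The reel hangs on the level arm, released and at rest, within 1.5 mm of the stop disc (its centre 44 to 49.5 mm from the post's axis), its bore along the arm (x of reel_center in the frame of holder between 0.044 and 0.0495 m and y of reel_center in the frame of holder between -0.01 and 0.01 m and z of reel_center in the frame of holder between 0.124 and 0.136 m and angle between the x axis of reel_center and the x axis of holder, either way round below 0.25 rad and linear speed of reel below 0.01 m/s); the robot touches nothing.
It fails at once if the reel or the gripper forces the holder with more than 15 N (contact force between any of reel, the fingers, the arm and holder above 15 N).
It fails at once if a bystander is moved by more than 15 mm (distance of any of amber_bottle, white_bottle, sample_cup, eye_loupe from where it was at the start of the episode above 0.015 m).
It also fails if it takes over 72 s, if anything falls off the work surface, if the arm or the gripper's body presses on something with over 40 N, if the wrist force passes 120 N, or if a joint passes its speed limit or range.

## Robot

A 6-joint arm with a two-finger parallel gripper is mounted at the origin on a cart in front of the work surface, level with it; the furniture and walls round the work are solid. World frame = base frame: x ahead of the robot, y to its left, z up, the work surface at z = 0. Lengths are in m, angles in rad, forces in N, time in s.
With the tool pointing down it reaches from about 0.25 to 0.775 m from the base axis. Payload 4 kg.
Tool frame: the origin (TCP) lies on the centre line of the jaws, within the pads' length; the fingertips stand 25 mm ahead of it and the grasp point (between the pads) lies 6 mm ahead of it; z points along the fingers, y is the line along which they close (so a half turn about z gives the same grasp; the last joint's range is limited). The gripper opens to 94 mm and grips with 3 to 60 N. Pads are 16 mm wide; open, the fingers measure 119 mm over their backs; the gripper's body (75 mm by 177 mm) begins 78 mm behind the grasp point.
Start: joints at [-1.268, 0.087, 1.371, -0, 1.684, -0.103], TCP at [0.217, -0.505, 0.206] pointing down, gripper open.
Joint ranges: [-3.1, 3.1], [-0.76, 2.03], [0.27, 2.55], [-1.08, 4.22], [0.17, 2.65], [-2.57, 2.57]. Speed limits (rad/s): [2.79, 2.79, 3.14, 3.14, 3.14, 3.14].

## Interface

Orientations are given as [roll, pitch, yaw] about the fixed x, y, z axes, in that order (R = Rz(yaw) Ry(pitch) Rx(roll)).
In Python, from bench import robot, imaging gives the robot as it stands. The module is installed in compiled form; this text tells all that it offers.
- The arm moves only by the tool drive_tool, never from a script. Its argument "series" is a list of rows, each a list of 3 entries, a list of its own where there are three numbers: the finger opening in m, from 0 to 0.094, then the shift along the tool's x, y, z in m, then the turn, a rotation vector about the tool's x, y, z in rad. A call has 1 to 5 rows; each row is the pose to reach, as a shift and turn from the pose commanded when the call began, along the tool's axes at that moment; what a row does not reach only later rows make up. A row lasts 1/8 s, in which the tool goes at most 62.5 mm and 10.7 degrees, less where a joint would pass 70% of its speed; a pose out of reach is approached as far as the arm can. A call with a gripper value outside its range is refused whole. The fingers move at their own pace and stop on an object; the grip force is fixed at half the most. Time passes only in rows, so rows that repeat a pose let the fingers close. It gives the time, the measured TCP pose, the force, the opening and the grip force at its end, in the units of the state.
- robot.get_obs(): the state, without advancing time (a new reading comes with each control period).
- imaging.snapshot(name): name is "scene" or "top" or "wrist"; returns the picture (420x560x3 uint8, red, green, blue); there is no depth.
- imaging.get_calibration(name): a dict with "intrinsics" (3x3 intrinsics, pixels), "k1" (the pictures are not rectified: a ray, as slopes to the right and down, at radius r is drawn at 1 + k1 r^2 times it, then the intrinsics apply), "position" and "rotation" of the camera in the world. Camera axes: x right, y up, looking along -z (the intrinsics and any distortion apply to the point x, -y, -z); pixel columns grow to the right and rows downward; lengths in m; the calibration is good to about 2 mm. A picture is of the moment at which its call begins: read the wrist's pose just before it. get_calibration takes no time and is no camera call; for the wrist camera it gives the pose at the moment of the call.
- robot.close_job(): hands the job in; it is judged then, once.
The state is a dict: "time": time; "joint_positions": joint angles; "qvel": joint speeds; "joint_torque": joint torques, N m; "tool_pos": TCP position; "ee_rot": TCP orientation; "wrist_force": force on the tool from outside, world axes, zero at the start; "wrist_torque": the same for the moment, N m; "width": finger opening in m; "finger_force": force on a finger pad.
Only numpy, scipy, OpenCV 4.12 (cv2) and the standard library are available. Lean on these libraries where they do the work, as an engineer would, in place of code of your own. Each camera call takes 0.05 s, during which the arm holds its last target. There are 200 camera calls.

## Working session

There is one attempt and no reset: what is moved stays moved. The work goes in short steps, Python scripts to look and compute and a tool call to move; the robot and the scene stay as the last step left them, time stands still between calls to the robot, and variables do not carry over. Pictures are saved under pics/ and viewed, at most 11 in all, crops included, and the job is handed in when it is done.

Besides the shell and the picture viewer there is one more tool, called after "Request:" by a JSON object that holds its "name" and its "arguments". drive_tool: Moves the arm, as the interface text tells. Its arguments: {"type":"object","properties":{"series":{"type":"array"}},"required":["series"]}

```bash
mkdir -p pics; cat > h.py <<'E'
import numpy as np, cv2
from bench import robot, imaging
from scipy.spatial.transform import Rotation as R
def snap(n,f=None):
    c=imaging.get_calibration(n); im=np.array(imaging.snapshot(n))
    if f: cv2.imwrite('pics/'+f,im[:,:,::-1])
    return im,c
def ray(c,u,v):
    K=np.array(c['intrinsics']);k=c['k1']
    d=np.array([(u-K[0,2])/K[0,0],(v-K[1,2])/K[1,1]]);s=d.copy()
    for _ in range(30): s=d/(1+k*(s@s))
    r=np.array(c['rotation'])
    if r.shape!=(3,3): r=R.from_euler('xyz',r).as_matrix()
    w=r@np.array([s[0],-s[1],-1]); return np.array(c['position']),w/np.linalg.norm(w)
def plane(c,u,v,z):
    p,d=ray(c,u,v); return p+d*(z-p[2])/d[2]
def proj(c,X):
    K=np.array(c['intrinsics']);r=np.array(c['rotation'])
    if r.shape!=(3,3): r=R.from_euler('xyz',r).as_matrix()
    q=r.T@(np.array(X)-np.array(c['position'])); s=np.array([q[0],-q[1]])/-q[2]
    s=s*(1+c['k1']*(s@s)); return K[:2,:2]@s+K[:2,2]
def tri(rs):
    A=sum(np.eye(3)-np.outer(d,d) for p,d in rs);b=sum((np.eye(3)-np.outer(d,d))@p for p,d in rs)
    X=np.linalg.solve(A,b); return X,[np.linalg.norm(np.cross(X-p,d)) for p,d in rs]
E
python3 - <<'E'
from h import *
np.set_printoptions(precision=4,suppress=True)
a,c=snap('scene','scene.png');b,c2=snap('top','top.png')
for x in (c,c2): print({k:np.array(v).round(3).tolist() for k,v in x.items()})
o=robot.get_obs();print({k:np.array(v).round(3).tolist() for k,v in o.items()})
E
```

```text
{'intrinsics': [[402.153, 0.0, 281.952], [0.0, 402.153, 212.494], [0.0, 0.0, 1.0]], 'k1': -0.039, 'position': [0.622, -0.898, 0.701], 'rotation': [0.816, 0.011, 0.137]}
{'intrinsics': [[529.436, 0.0, 278.631], [0.0, 529.436, 208.39], [0.0, 0.0, 1.0]], 'k1': 0.048, 'position': [0.454, -0.268, 1.433], 'rotation': [0.051, -0.01, -1.561]}
{'time': 0.1, 'joint_positions': [-1.268, 0.088, 1.372, -0.0, 1.684, -0.103], 'qvel': [-0.0, -0.002, -0.004, 0.001, 0.001, 0.001], 'joint_torque': [0.002, -34.125, -30.33, 0.072, 0.03, -0.0], 'tool_pos': [0.217, -0.505, 0.205], 'ee_rot': [-3.14, -0.0, 0.406], 'wrist_force': [0.247, 0.391, -0.24], 'wrist_torque': [0.051, -0.033, 0.006], 'finger_force': 0.0, 'width': 0.094}
```

View pics/scene.png

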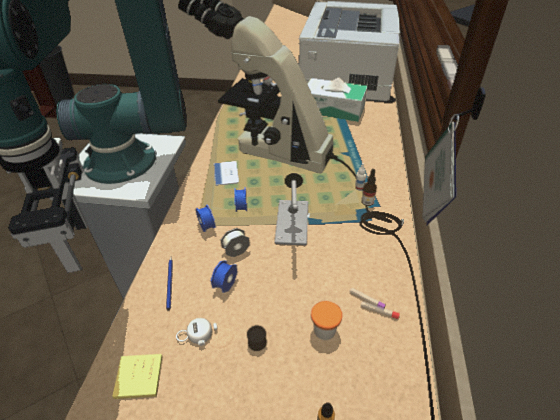

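View pics/top.png

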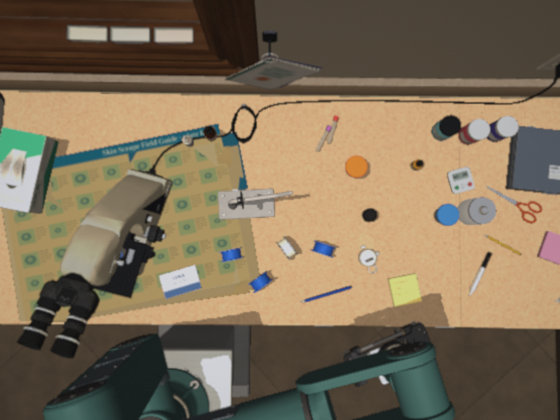

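The scene view shows one grey and white reel at (235,242). Its look-alikes are the blue reels at (206,217), (240,200) and (224,277). In the top view the white reel is at (288,247), the foot at (246,204) with its rod pointing right (world −y), the bottles at (210,131) and (187,140), the cup at (357,167) and the loupe at (370,215). The one meant is the grey and white reel, because the others are blue. I'll confirm that in an enlarged crop and measure.

```bash
python3 - <<'E'
from h import *
np.set_printoptions(precision=4,suppress=True)
a=cv2.imread('pics/scene.png');b=cv2.imread('pics/top.png')
A=cv2.resize(a[160:300,190:320],None,fx=4,fy=4,interpolation=cv2.INTER_CUBIC)
B=cv2.resize(b[180:265,212:317],None,fx=4,fy=4,interpolation=cv2.INTER_CUBIC)[:, :280*2]
W=np.zeros((560,800,3),np.uint8);W[:,:400]=A[:,:400]
W[:,400:]=cv2.resize(b[180:270,212:317],(400,343),interpolation=cv2.INTER_CUBIC)[:0].sum() if 0 else 0
W[:343,400:]=cv2.resize(b[180:270,212:317],(400,343),interpolation=cv2.INTER_CUBIC)
cv2.imwrite('pics/crop1.png',W)
c=imaging.get_calibration('top');s=imaging.get_calibration('scene')
for n,u,v,z in [('reel',288,247,.05),('footL0',219,190,.01),('foot',219,217,.01),('foot',274,217,.01),('foot',274,190,.01),('cup',357,167,.06),('loupe',370,215,.034),('amber',210,131,.11),('white',187,140,.08)]: print(n,plane(c,u,v,z))
print('reel tri',tri([ray(c,288,247),ray(s,235,242)]))
E
```

```text
reel [ 0.4249 -0.3057  0.05  ]
footL0 [ 0.5754 -0.1196  0.01  ]
foot [ 0.5027 -0.1208  0.01  ]
foot [ 0.5042 -0.2684  0.01  ]
foot [ 0.577  -0.2677  0.01  ]
cup [ 0.6351 -0.4835  0.06  ]
loupe [ 0.5113 -0.5223  0.034 ]
amber [ 0.7153 -0.1053  0.11  ]
white [ 0.6971 -0.0431  0.08  ]
reel tri (array([ 0.4255, -0.3059,  0.0337]), [np.float64(0.0009324134749826299), np.float64(0.0009324134749826189)])
```

View pics/crop1.png

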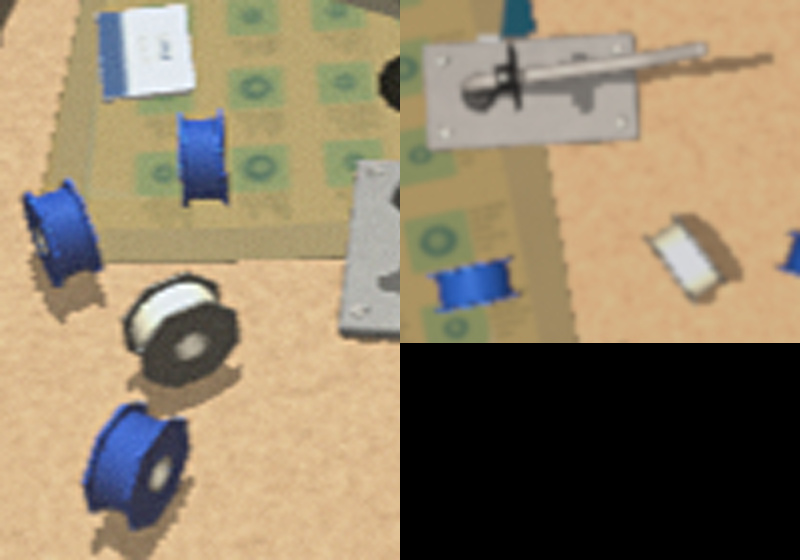

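The crop confirms it: the reel has dark grey octagonal plates and white stock at scene crop (185,325), clear of the blue ones. It triangulates to (0.425, −0.306, 0.034), and a centre at 30 mm fits that. The foot is 148 × 73 mm against 150 × 76 mm given, which also fits. Next I move above the reel and look with the wrist camera.

Request:
{"name": "drive_tool", "arguments": {"series": [[0.094,[0.054,-0.02,0],[0,0,-0.18]],[0.094,[0.108,-0.04,0],[0,0,-0.36]],[0.094,[0.162,-0.06,-0.01],[0,0,-0.54]],[0.094,[0.216,-0.08,-0.014],[0,0,-0.72]],[0.094,[0.27,-0.1,-0.014],[0,0,-0.9]]]}}

```text
time: 0.72
tool_pos: [0.4268, -0.3055, 0.2201]
ee_rot: [3.141, 0.0, 1.312]
wrist_force: [0.7, -1.7, -0.2]
width: 0.094
finger_force: 0.0
```

Request:
{"name": "drive_tool", "arguments": {"series": [[0.094,[0,0,0],[0,0,-0.18]],[0.094,[0,0,0],[0,0,-0.36]],[0.094,[0,0,0],[0,0,-0.54]],[0.094,[0,0,0],[0,0,-0.72]],[0.094,[0,0,0],[0,0,-0.79]]]}}

```text
time: 1.35
tool_pos: [0.4255, -0.3066, 0.2193]
ee_rot: [-3.141, -0.001, 2.099]
wrist_force: [0.5, -0.5, 0.7]
width: 0.0938
finger_force: 0.0
```

```bash
python3 - <<'E'
from h import *
np.set_printoptions(precision=4,suppress=True)
o=robot.get_obs();print(o['tool_pos'],o['ee_rot'],o['joint_positions'])
b,c2=snap('wrist','w1.png');print(c2['position'],c2['rotation'],c2['intrinsics'],c2['k1']); print(proj(c2,[.425,-.306,.03]))
E
```

```text
[ 0.4255 -0.3066  0.2193] [-3.1412 -0.0011  2.0988] [-0.7326  0.029   1.4057 -0.0001  1.7081 -1.2606]
[ 0.3872 -0.2414  0.3977] [-0.2641  0.0004  0.5285] [[307.681    0.     277.3079]
 [  0.     307.681  210.7622]
 [  0.       0.       1.    ]] -0.023802769587256193
[277.4537 191.2486]
```

View pics/w1.png

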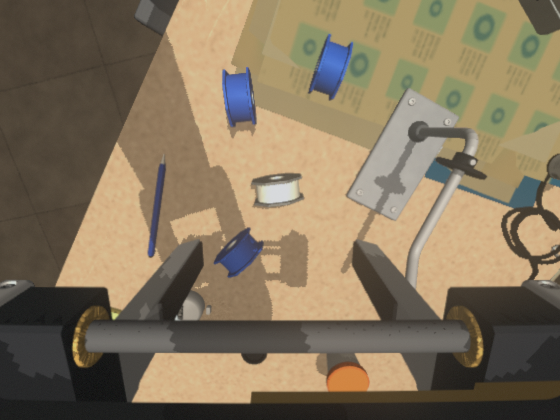

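The wrist view shows the white reel at (277,188) with its bore nearly vertical in the picture. The post base is at (418,131), the disc at (462,163), the bend near (425,235) and the nose near (412,285). Next I go above the holder for a second view.

Request:
{"name": "drive_tool", "arguments": {"series": [[0.094,[0.0,0.02,-0.03],[0,0,0.11]],[0.094,[0.0,0.05,-0.06],[0,0,0.22]],[0.094,[0.006,0.09,-0.061],[0,0,0.33]],[0.094,[0.012,0.12,-0.061],[0,0,0.44]],[0.094,[0.017,0.143,-0.061],[0,0,0.528]]]}}

```text
time: 2.02
tool_pos: [0.5417, -0.2195, 0.2803]
ee_rot: [-3.141, -0.0, 1.564]
wrist_force: [-0.1, 0.5, 0.9]
width: 0.0944
finger_force: 0.0
```

Request:
{"name": "drive_tool", "arguments": {"series": [[0.094,[0,0,0],[0,0,0]],[0.094,[0,0,0],[0,0,0]]]}}

```text
time: 2.28
tool_pos: [0.5403, -0.221, 0.2806]
ee_rot: [-3.141, 0.0, 1.568]
wrist_force: [-0.1, -0.5, -0.0]
width: 0.0941
finger_force: 0.0
```

```bash
python3 - <<'E'
from h import *
import pickle
np.set_printoptions(precision=4,suppress=True)
o=robot.get_obs();print(o['tool_pos'],o['ee_rot'],o['joint_positions'])
b,c=snap('wrist','w2.png');pickle.dump(c,open('w2.pkl','wb'))
for X in [[.54,-.16,.13],[.54,-.3,.16]]: print(proj(c,X))
w1={'position':[ 0.3872,-0.2414,0.3977],'rotation':[-0.2641,0.0004,0.5285],'intrinsics':c['intrinsics'],'k1':c['k1']}
pickle.dump(w1,open('w1.pkl','wb'))
im=cv2.imread('pics/w1.png');hsv=cv2.cvtColor(im,cv2.COLOR_BGR2HSV)
m=cv2.inRange(hsv,(0,0,150),(180,60,255));m[:150]=0;m[225:]=0;m[:,:235]=0;m[:,320:]=0
n,l,st,ce=cv2.connectedComponentsWithStats(m);k=1+np.argmax(st[1:,4]);print(st[k],ce[k])
cn,_=cv2.findContours((l==k).astype(np.uint8),cv2.RETR_EXTERNAL,cv2.CHAIN_APPROX_NONE)
r=cv2.minAreaRect(cn[0]);B=cv2.boxPoints(r);print(r)
P=np.array([plane(w1,*p,.05) for p in B]);print(P,P.mean(0));
E=[P[(i+1)%4]-P[i] for i in range(4)];print([(np.linalg.norm(e),np.arctan2(e[1],e[0])) for e in E])
A=cv2.resize(im[100:300,380:500],(480,800)[:2],interpolation=cv2.INTER_CUBIC)
b2=cv2.imread('pics/w2.png')
W=np.zeros((600,800,3),np.uint8)
W[:,:360]=cv2.resize(im[100:300,380:500],(360,600),interpolation=cv2.INTER_CUBIC)
W[:330,360:]=cv2.resize(b2,(440,330));cv2.imwrite('pics/crop2.png',W)
E
```

```text
[ 0.5403 -0.221   0.2806] [-3.1406  0.0002  1.5682] [-0.4849  0.1626  1.1404 -0.0007  1.8393 -0.4825]
[276.994  141.8947]
[277.2452 277.003 ]
[257 180  42  24 773] [277.8499 191.8254]
((277.88568115234375, 192.12359619140625), (19.875120162963867, 41.216087341308594), 82.56858825683594)
[[ 0.3981 -0.3084  0.05  ]
 [ 0.4354 -0.2796  0.05  ]
 [ 0.4499 -0.2978  0.05  ]
 [ 0.4121 -0.3272  0.05  ]] [ 0.4239 -0.3032  0.05  ]
[(np.float64(0.047098416216767545), np.float64(0.6596633481414449)), (np.float64(0.023284429662658545), np.float64(-0.8974375572506743)), (np.float64(0.04789980257179209), np.float64(-2.4796672382336773)), (np.float64(0.023395572074754248), np.float64(2.209839624228975))]
```

View pics/crop2.png

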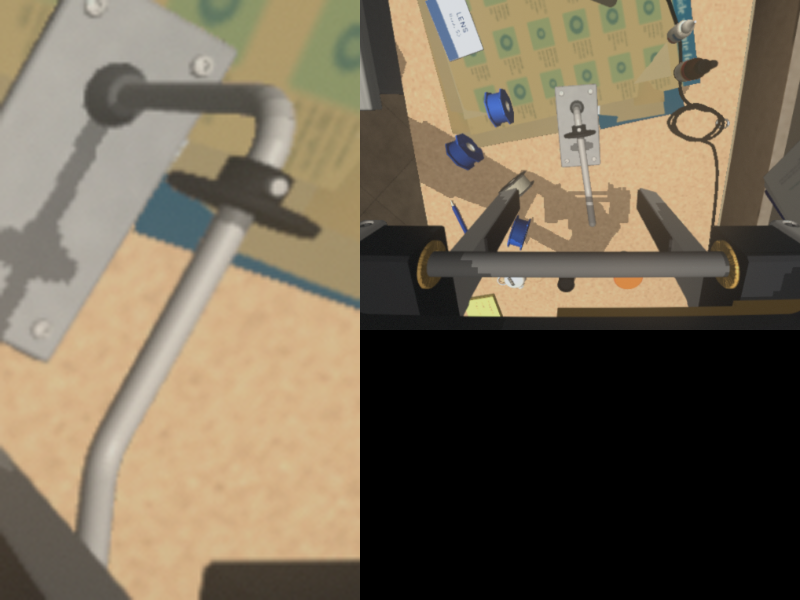

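The crop shows the rod clearly. In w1 the centre line runs through about (457,175), (430,217) and (417,243), where the bend starts, then (411,280). In w2 the disc is at (279,167) and the nose near (294,283). The arm leans slightly to world +x. Next I measure the rod across the two views.

```bash
python3 - <<'E'
from h import *
import pickle
np.set_printoptions(precision=4,suppress=True)
w1=pickle.load(open('w1.pkl','rb'));w2=pickle.load(open('w2.pkl','rb'))
im=cv2.imread('pics/w2.png');hsv=cv2.cvtColor(im,cv2.COLOR_BGR2HSV)
S=hsv[:,:,1]; g=(S<70).astype(np.uint8)
pts=[]
for r in range(216,290,6):
    x=np.where(g[r,265:320])[0]+265
    print(r,x.min() if len(x) else 0,x.max() if len(x) else 0,len(x),end='; ')
    if 5<=len(x)<=20 and x.max()-x.min()<20: pts.append((np.median(x),r))
pts=np.array(pts);vx,vy,x0,y0=cv2.fitLine(pts.astype(np.float32),cv2.DIST_HUBER,0,.01,.01).ravel()
print('\nline',vx/vy,x0,y0, [plane(w2,x,y,.13) for x,y in pts[:3]])
p,d1=ray(w2,x0+vx*30*np.sign(vy)*-1,y0-abs(vy)*30);_,d2=ray(w2,x0+vx*30,y0+vy*30);n=np.cross(d1,d2)
for u,v in [(457,175),(443,196),(430,217),(417,243),(411,280)]:
    q,d=ray(w1,u,v);print(q+d*(n@(p-q))/(n@d))
print('disc',tri([ray(w1,461.7,165.7),ray(w2,279,167)]))
f=cv2.morphologyEx(g,cv2.MORPH_OPEN,np.ones((21,21)));f[:100]=0;f[225:]=0;f[:,:240]=0;f[:,315:]=0
f=cv2.morphologyEx(f,cv2.MORPH_CLOSE,np.ones((31,31)))
cn,_=cv2.findContours(f,cv2.RETR_EXTERNAL,cv2.CHAIN_APPROX_NONE);c=max(cn,key=cv2.contourArea)
for B in ([cv2.boxPoints(cv2.minAreaRect(c))]+[np.array([[250.,111],[302,108],[307,207],[257,212]])]):
    P=np.array([plane(w2,*b,.01) for b in B]);print(B.round(1).tolist(),'\n',P,P.mean(0))
E
```

```text
216 282 290 9; 222 283 291 9; 228 284 292 9; 234 285 292 8; 240 285 293 9; 246 286 294 9; 252 287 295 9; 258 288 296 9; 264 289 297 9; 270 289 297 9; 276 290 298 9; 282 291 299 9; 288 294 297 4; 
line 0.13440163 291.25 254.4 [array([ 0.5498, -0.2407,  0.13  ]), array([ 0.551 , -0.2477,  0.13  ]), array([ 0.5522, -0.2548,  0.13  ])]
[ 0.5439 -0.1959  0.1299]
[ 0.5467 -0.217   0.1269]
[ 0.5496 -0.2388  0.1252]
[ 0.5532 -0.2654  0.1277]
[ 0.5574 -0.2947  0.1484]
disc (array([ 0.5423, -0.1868,  0.1293]), [np.float64(0.0005474001303766626), np.float64(0.0005474001303766807)])
[[248.3000030517578, 107.80000305175781], [302.29998779296875, 106.4000015258789], [305.0, 210.60000610351562], [251.10000610351562, 212.0]] 
 [[ 0.4999 -0.1189  0.01  ]
 [ 0.5749 -0.1172  0.01  ]
 [ 0.5818 -0.2671  0.01  ]
 [ 0.5002 -0.2692  0.01  ]] [ 0.5392 -0.1931  0.01  ]
[[250.0, 111.0], [302.0, 108.0], [307.0, 207.0], [257.0, 212.0]] 
 [[ 0.5022 -0.1232  0.01  ]
 [ 0.5746 -0.1193  0.01  ]
 [ 0.5847 -0.2615  0.01  ]
 [ 0.5092 -0.2692  0.01  ]] [ 0.5427 -0.1933  0.01  ]
```

The arm axis comes out at z ≈ 0.128 (text 0.130) and heads −82.2°, through (0.544, −0.196) and (0.557, −0.295). The disc is at (0.542, −0.187), so the post is at about (0.539, −0.157). That is consistent with the foot. Next is the approach to the reel.

Request:
{"name": "drive_tool", "arguments": {"series": [[0.094,[-0.02,-0.03,0],[0,0,-0.14]],[0.094,[-0.04,-0.06,0],[0,0,-0.28]],[0.094,[-0.06,-0.09,0.02],[0,0,-0.42]],[0.094,[-0.08,-0.11,0.05],[0,0,-0.56]],[0.094,[-0.084,-0.116,0.08],[0,0,-0.662]]]}}

```text
time: 2.95
tool_pos: [0.4226, -0.3061, 0.2007]
ee_rot: [-3.141, 0.002, 2.23]
wrist_force: [0.9, 0.8, -0.0]
width: 0.0938
finger_force: 0.0
```

Request:
{"name": "drive_tool", "arguments": {"series": [[0.094,[0,0,0],[0,0,0]],[0.094,[0,0,0],[0,0,0]]]}}

```text
time: 3.2
tool_pos: [0.4249, -0.3047, 0.2024]
ee_rot: [3.141, 0.002, 2.228]
wrist_force: [0.1, 0.5, 0.6]
width: 0.0942
finger_force: 0.0
```

```bash
python3 - <<'E'
from h import *
np.set_printoptions(precision=4,suppress=True)
o=robot.get_obs();print(o['tool_pos'],o['ee_rot'])
b,c=snap('wrist','w3.png');im=b[:,:,::-1].copy();hsv=cv2.cvtColor(im,cv2.COLOR_BGR2HSV)
T=np.array(o['tool_pos']);u,v=proj(c,[.4245,-.3045,.05]).astype(int);print(u,v)
m=cv2.inRange(hsv,(0,0,150),(180,60,255));M=np.zeros_like(m);M[v-35:v+35,u-50:u+50]=1;m=m*M
n,l,st,ce=cv2.connectedComponentsWithStats(m);k=1+np.argmax(st[1:,4]);print(st[k],ce[k])
cn,_=cv2.findContours((l==k).astype(np.uint8),cv2.RETR_EXTERNAL,cv2.CHAIN_APPROX_NONE)
B=cv2.boxPoints(cv2.minAreaRect(cn[0]));Rt=R.from_euler('xyz',o['ee_rot']).as_matrix()
for z in (.045,.055):
    P=np.array([plane(c,*p,z) for p in B]);print('in tool xy',((P-T)@Rt)[:,:2].round(4).tolist(),P.mean(0))
cv2.imwrite('pics/crop3.png',cv2.resize(im[v-60:v+60,u-80:u+80],None,fx=4,fy=4,interpolation=cv2.INTER_CUBIC))
E
```

```text
[ 0.4249 -0.3047  0.2024] [3.1411 0.002  2.228 ]
277 197
[256 187  44  21 829] [277.1785 196.4053]
in tool xy [[0.0119, -0.0238], [0.0119, 0.0238], [-0.011, 0.0242], [-0.011, -0.0243]] [ 0.4248 -0.3045  0.045 ]
in tool xy [[0.0138, -0.0231], [0.0138, 0.0231], [-0.0084, 0.0235], [-0.0084, -0.0235]] [ 0.4235 -0.3027  0.055 ]
```

View pics/crop3.png

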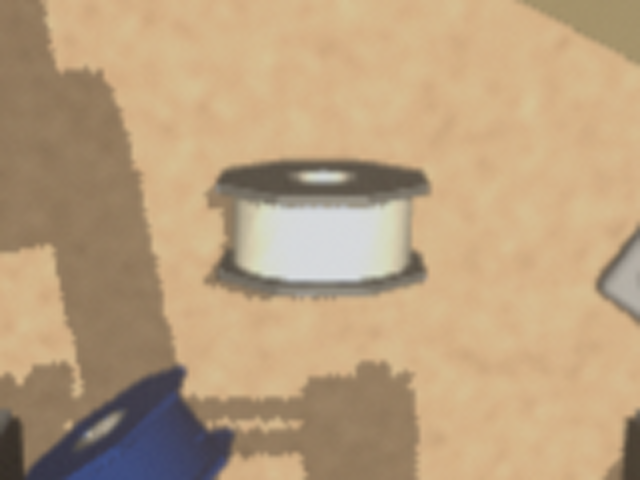

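The reel lies square to the jaws, with plates parallel to the tool's y and centred within 2 mm. The blue reel at lower left is clear of the fingers. I descend and grip.

Request:
{"name": "drive_tool", "arguments": {"series": [[0.094,[0,0,0.04],[0,0,0]],[0.094,[0,0,0.08],[0,0,0]],[0.094,[0,0,0.12],[0,0,0]],[0.094,[0,0,0.15],[0,0,0]],[0.094,[0,0,0.165],[0,0,0]]]}}

```text
time: 3.88
tool_pos: [0.4252, -0.304, 0.0356]
ee_rot: [3.142, -0.0, 2.23]
wrist_force: [-0.2, -0.4, 0.8]
width: 0.0937
finger_force: 0.0
```

Request:
{"name": "drive_tool", "arguments": {"series": [[0.094,[0,0,0],[0,0,0]],[0.05,[0,0,0],[0,0,0]],[0.05,[0,0,0],[0,0,0]],[0.05,[0,0,0],[0,0,0]],[0.05,[0,0,0],[0,0,0]]]}}

```text
time: 4.5
tool_pos: [0.4249, -0.3045, 0.0365]
ee_rot: [3.142, 0.001, 2.23]
wrist_force: [-1.4, 0.6, 1.4]
width: 0.0595
finger_force: 30.0
```

Request:
{"name": "drive_tool", "arguments": {"series": [[0.05,[0,0,0],[0,0,0]],[0.05,[0,0,0],[0,0,0]],[0.05,[0,0,0],[0,0,0]]]}}

```text
time: 4.88
tool_pos: [0.4249, -0.3045, 0.0365]
ee_rot: [-3.142, 0.001, 2.23]
wrist_force: [-0.5, 0.0, 4.1]
width: 0.0594
finger_force: 30.0
```

```bash
cat > path.py <<'E'
import numpy as np
D=np.pi/180;al=40*D
def rod():
    s=np.linspace(34,108,150);P=[(x,130.,0.) for x in s]
    P+=[(108+26*np.sin(t),130+26*(1-np.cos(t)),t) for t in np.linspace(0,al,60)]
    x0,z0,_=P[-1];P+=[(x0+l*np.cos(al),z0+l*np.sin(al),al) for l in np.linspace(0,37,80)]
    return np.array(P)
P=rod();C=P[:,:2];N=np.stack([-np.sin(P[:,2]),np.cos(P[:,2])],1);E=np.r_[C+5*N,C-5*N]
def best(c0,ths):
    o=None
    for th in ths:
        t=np.array([np.cos(th),np.sin(th)]);n=np.array([-t[1],t[0]])
        q=E-c0;m=np.abs(q@t)<=14;h=(q@n)[m]
        cl=16-(h.max()-h.min())
        if o is None or cl>o[0]+1e-9: o=(cl,th/D,*(c0+n*(h.max()+h.min())/2))
    return o
if __name__=='__main__':
    arc=np.r_[0,np.cumsum(np.hypot(*np.diff(C,axis=0).T))]
    for s in list(range(118,64,-4))[::1]:
        i=np.argmin(abs(arc-s));
        print(round(s),np.round(best(C[i],np.linspace(0,al,81)),2))
E
python3 path.py
```

```text
118 [  6.    40.   144.45 152.64]
114 [  6.    40.   141.58 150.23]
110 [  6.    40.   138.35 147.52]
106 [  6.    40.   135.48 145.11]
102 [  5.66  39.5  132.19 142.47]
98 [  4.81  37.   128.86 139.91]
94 [  3.98  33.5  125.8  137.82]
90 [  2.96  28.5  122.37 135.94]
86 [  2.48  23.5  118.89 134.3 ]
82 [  2.31  18.5  115.29 132.97]
78 [  2.75  13.5  111.62 131.8 ]
74 [  3.41   9.   107.85 130.96]
70 [  4.48   4.5  104.   130.37]
66 [  5.31   1.5  100.05 130.13]
```

The reel is gripped at width 59.4 mm, which fits. I lift it and compute the pre-threading pose.

Request:
{"name": "drive_tool", "arguments": {"series": [[0.05,[0,0,-0.02],[0,0,0]],[0.05,[0,0,-0.07],[0,0,0]],[0.05,[0,0,-0.12],[0,0,0]],[0.05,[0,0,-0.17],[0,0,0]],[0.05,[0,0,-0.2],[0,0,0]]]}}

```text
time: 5.5
tool_pos: [0.4251, -0.3043, 0.2381]
ee_rot: [3.141, 0.002, 2.23]
wrist_force: [-0.2, -0.8, -1.5]
width: 0.059
finger_force: 30.0
```

```bash
cat > goto.py <<'E'
from h import *
import sys, json
np.set_printoptions(precision=4,suppress=True)
A=np.array([.539,-.157]);PHI=np.deg2rad(-82.2);OFF=np.array([.001,0,.0065])  # reel centre in tool frame
def load():
    try: return json.load(open('corr.json'))
    except Exception: return {}
k=load();A=np.array(k.get('A',A));PHI=k.get('PHI',PHI);ZC=k.get('ZC',0)
a=np.array([np.cos(PHI),np.sin(PHI),0]);up=np.array([0,0,1.]);lat=np.cross(up,a)
def target(x,z,th):
    t=np.cos(th)*a+np.sin(th)*up; X=-t; Z=np.sin(th)*a-np.cos(th)*up; M=np.stack([X,np.cross(Z,X),Z],1)
    c=np.r_[A,0]+x/1000*a+(z/1000+ZC)*up; return c-M@OFF,M
def state():
    o=robot.get_obs();T=np.array(o['tool_pos']);M=R.from_euler('xyz',o['ee_rot']).as_matrix();return o,T,M
if __name__=='__main__':
    o,T,M=state();c=T+M@OFF-np.r_[A,0]
    print('t',o['time'],'reel arm x,lat,z',c@a*1e3,c@lat*1e3,c[2]*1e3,'tilt',np.degrees(np.arcsin(np.clip(-M[2,0],-1,1))),'F',M.T@o['wrist_force'],'Fw',np.array(o['wrist_force']))
    for s in sys.argv[1:]:
        x,z,d=map(float,s.split(','));p,N=target(x,z,np.deg2rad(d))
        print(s,'shift',M.T@(p-T),'turn',R.from_matrix(M.T@N).as_rotvec())
E
python3 goto.py 190.6,191.4,40 175,178.6,40
```

```text
t 5.5 reel arm x,lat,z 129.65521442825798 -133.37606812003233 231.6243352636765 tilt 0.13165492267212475 F [-0.5068 -0.6096  1.5507] Fw [-0.1687 -0.7762 -1.5498]
190.6,191.4,40 shift [-0.1154  0.0868  0.0414] turn [ 0.1836 -0.6798  0.5009]
175,178.6,40 shift [-0.1018  0.0946  0.0542] turn [ 0.1836 -0.6798  0.5009]
```

Request:
{"name": "drive_tool", "arguments": {"series": [[0.05,[-0.03,0.01,0],[0.037,-0.136,0.1]],[0.05,[-0.06,0.025,0],[0.073,-0.272,0.2]],[0.05,[-0.09,0.045,0],[0.11,-0.408,0.3]],[0.05,[-0.11,0.065,0.005],[0.147,-0.544,0.4]],[0.05,[-0.115,0.087,0.02],[0.184,-0.68,0.501]]]}}

```text
time: 6.12
tool_pos: [0.5644, -0.3421, 0.2163]
ee_rot: [3.141, 0.699, 1.704]
wrist_force: [0.0, -0.6, -2.5]
width: 0.0595
finger_force: 30.0
```

Request:
{"name": "drive_tool", "arguments": {"series": [[0.05,[0,0,0],[0,0,0]],[0.05,[0,0,0],[0,0,0]]]}}

```text
time: 6.38
tool_pos: [0.5632, -0.3419, 0.2155]
ee_rot: [-3.135, 0.693, 1.713]
wrist_force: [-0.0, -0.0, -1.3]
width: 0.0597
finger_force: 30.0
```

```bash
python3 goto.py 190.6,191.4,40 175,178.6,40; python3 -c "
from h import *
print(robot.get_obs()['joint_positions'])
a,c=snap('wrist','w4.png');b,s=snap('scene','s4.png')
u,v=proj(s,[.56,-.31,.16]).astype(int);print(u,v)
W=np.zeros((420,800,3),np.uint8);W[:315,:420]=cv2.resize(a,(420,315));W[:400,420:]=cv2.resize(b[v-50:v+50,u-48:u+47],(380,400),interpolation=cv2.INTER_CUBIC)
cv2.imwrite('pics/crop4.png',W[:,:,::-1])"
```

```text
t 6.375 reel arm x,lat,z 189.85476498243557 -1.09968575480738 209.81869409577544 tilt 39.723219201536445 F [ 0.7888 -0.0045  0.9851] Fw [-0.0073 -0.0241 -1.2618]
190.6,191.4,40 shift [0.0112 0.0012 0.0146] turn [-0.0025 -0.0048  0.0044]
175,178.6,40 shift [0.0314 0.0013 0.0145] turn [-0.0025 -0.0048  0.0044]
[-0.32491957  0.10553174  1.49264874 -0.64572716  1.26294362 -0.35194879]
294 206
```

View pics/crop4.png

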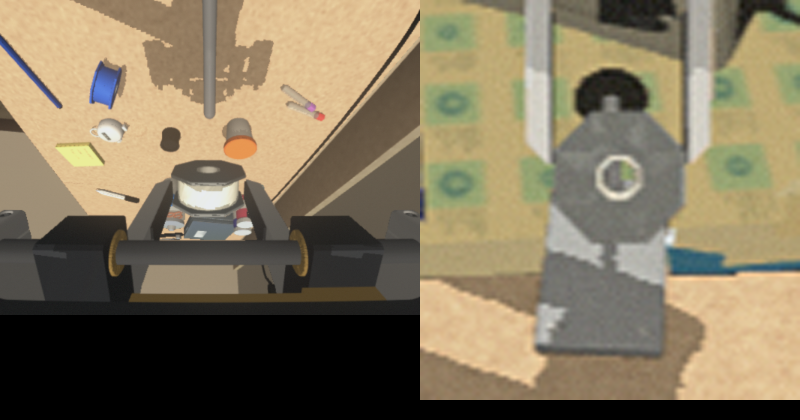

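The left view (w4) shows the rod running vertically at about column 278, with its nose at about (278,153), in line with the reel hub at (278,225). The right view shows the reel squarely held above the rod. I triangulate the nose from w2 and w4.

```bash
python3 - <<'E'
from h import *
from goto import *
import pickle
c=imaging.get_calibration('wrist');w2=pickle.load(open('w2.pkl','rb'));pickle.dump(c,open('w4.pkl','wb'))
o,T,M=state()
im=cv2.imread('pics/w4.png');S=cv2.cvtColor(im,cv2.COLOR_BGR2HSV)
for r in list(range(20,130,15))+list(range(138,164,3)):
    row=S[r,262:296];print(r,[int(i)+262 for i in np.where(row[:,1]<70)[0][[0,-1]]] if (row[:,1]<70).any() else None,end=' ')
print()
im2=cv2.imread('pics/w2.png');S2=cv2.cvtColor(im2,cv2.COLOR_BGR2HSV)
for r in range(276,298,2):
    row=S2[r,275:315];q=np.where(row[:,1]<70)[0];print(r,(q[0]+275,q[-1]+275) if len(q) else None,end=' ')
p,N=target(152.3,159.2,.698);e=np.r_[A,0]+.1523*a+np.array([0,0,.1592])
tip=np.r_[A,0]+.1561*a+np.array([0,0,.1625])
print('\nexpected end-centre, tip: w2',proj(w2,e),proj(w2,tip),'w4',proj(c,e),proj(c,tip))
for x in (60,100): print(x,'w4',proj(c,np.r_[A,0]+x/1e3*a+np.array([0,0,.13])))
E
```

```text
20 [270, 288] 35 [270, 288] 50 [271, 288] 65 [271, 287] 80 [271, 287] 95 [271, 287] 110 [272, 287] 125 [272, 286] 138 [272, 286] 141 [272, 286] 144 [272, 286] 147 [272, 286] 150 [272, 286] 153 [273, 285] 156 [274, 283] 159 None 162 None 
276 (np.int64(290), np.int64(298)) 278 (np.int64(290), np.int64(298)) 280 (np.int64(291), np.int64(299)) 282 (np.int64(291), np.int64(299)) 284 (np.int64(291), np.int64(299)) 286 (np.int64(292), np.int64(299)) 288 (np.int64(294), np.int64(297)) 290 None 292 None 294 None 296 None 
expected end-centre, tip: w2 [295.4663 283.244 ] [296.0677 287.9036] w4 [279.3609 145.994 ] [279.3406 153.9804]
60 w4 [280.2973 -49.3412]
100 w4 [279.7445  39.7605]
```

```bash
python3 - <<'E'
from h import *
from goto import *
import pickle
c=pickle.load(open('w4.pkl','rb'));w2=pickle.load(open('w2.pkl','rb'))
X,e=tri([ray(c,279.2,150),ray(w2,295.6,284)])
q=X-np.r_[A,0];print(X,e,'arm x,lat,z',q@a*1e3,q@lat*1e3,q[2]*1e3,'expected 152.3,0,159.2')
# reel hub/bore in w4: bright hub top ellipse
im=cv2.imread('pics/w4.png');o,T,M=state();print('expect bore upper-face centre px',proj(c,T+M@(OFF+[.014,0,0])))
cv2.imwrite('pics/crop5.png',cv2.resize(im[195:295,220:340],(720,600),interpolation=cv2.INTER_CUBIC))
E
```

```text
[ 0.5593 -0.3054  0.1654] [np.float64(0.00011513987822593402), np.float64(0.00011513987822590539)] arm x,lat,z 149.82209990131406 -0.012758663911418269 165.3984091122247 expected 152.3,0,159.2
expect bore upper-face centre px [277.2325 227.6556]
```

View pics/crop5.png

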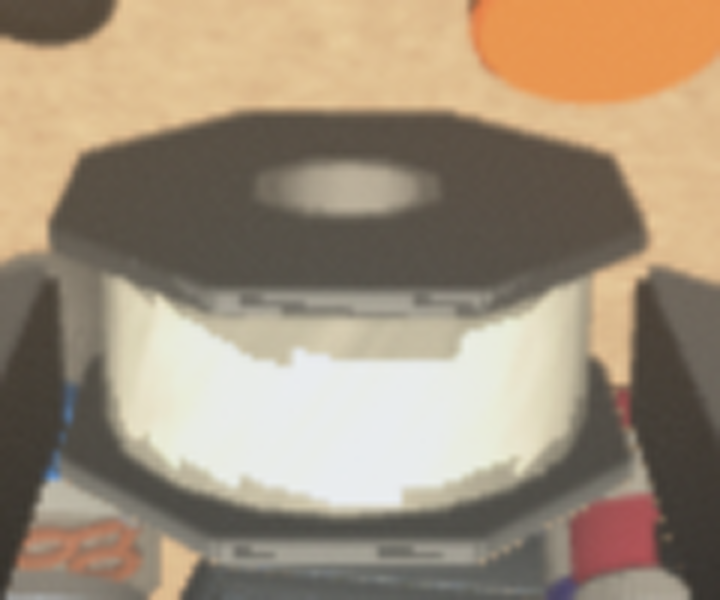

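The bore mouth is at (277.5,226.2) against (277.2,227.7) expected, so the reel sits in the hand as assumed. Both wrist rays run almost across the nose, so neither gives its height well. The scene camera looks along the upturned end, so I compare the bore and the nose there.

```bash
python3 - <<'E'
from h import *
from goto import *
s=imaging.get_calibration('scene');o,T,M=state()
im=cv2.imread('pics/scene.png');h=cv2.cvtColor(im,cv2.COLOR_BGR2HSV)
e=np.r_[A,0]+.1523*a+np.array([0,0,.1592]);st=np.r_[A,0]+.1247*a+np.array([0,0,.1361])
print('end centre exp',proj(s,e),'straight start exp',proj(s,st))
up8=cv2.resize(im[196:228,270:318],None,fx=8,fy=8,interpolation=cv2.INTER_CUBIC)
for r in range(198,226): print(r,h[r,284:304,1].tolist(),h[r,284:304,2].tolist()[5:15])
print('bore outer face exp in s4',proj(s,T+M@(OFF-[.014,0,0])))
i4=cv2.imread('pics/s4.png');g=cv2.cvtColor(i4,cv2.COLOR_BGR2GRAY)[188:212,284:308];print((g>105).astype(int))
E
```

```text
end centre exp [294.2552 206.5002] straight start exp [293.8573 205.7563]
198 [82, 82, 90, 99, 99, 100, 98, 80, 11, 12, 13, 17, 41, 80, 72, 59, 63, 66, 66, 61] [192, 185, 141, 140, 189, 200, 193, 162, 160, 146]
199 [79, 73, 90, 90, 101, 99, 104, 85, 15, 12, 14, 15, 44, 82, 73, 61, 63, 67, 66, 69] [188, 189, 141, 140, 193, 205, 189, 169, 161, 147]
200 [32, 30, 28, 29, 33, 34, 47, 56, 11, 15, 18, 16, 43, 76, 72, 64, 54, 59, 49, 45] [179, 179, 131, 141, 191, 202, 190, 166, 155, 159]
201 [14, 10, 6, 6, 9, 6, 6, 11, 21, 13, 12, 15, 16, 8, 9, 11, 9, 13, 11, 8] [178, 162, 116, 135, 190, 205, 190, 156, 152, 169]
202 [17, 11, 10, 9, 4, 7, 8, 9, 19, 15, 15, 12, 10, 10, 12, 10, 9, 12, 10, 15] [182, 161, 112, 132, 185, 202, 188, 157, 156, 171]
203 [14, 10, 16, 12, 10, 9, 9, 15, 12, 15, 18, 15, 12, 11, 10, 6, 9, 15, 14, 17] [179, 168, 117, 124, 170, 181, 168, 152, 158, 174]
204 [7, 13, 11, 10, 7, 9, 14, 14, 14, 22, 14, 17, 14, 11, 12, 14, 12, 11, 15, 19] [176, 151, 109, 113, 150, 163, 164, 151, 157, 172]
205 [13, 10, 9, 10, 6, 10, 16, 23, 14, 14, 16, 16, 13, 12, 7, 4, 10, 12, 13, 9] [153, 113, 90
[... 3182 characters left out ...]
1 1 1 1 1 1 1 1 1 1 1 1 1 1 1 1 1 1]
 [1 1 1 1 1 1 1 1 0 1 1 1 1 1 1 1 1 1 1 1 1 1 1 1]
 [1 1 1 1 1 1 1 1 0 1 1 1 1 1 1 1 1 1 1 1 1 1 1 1]
 [1 1 1 1 1 1 1 1 1 1 1 1 1 1 1 1 1 1 1 1 1 1 1 1]
 [1 1 1 1 1 1 1 1 1 1 1 1 1 1 1 1 1 1 1 1 1 1 1 1]
 [1 1 1 1 1 1 1 1 1 1 1 1 1 1 1 1 1 1 1 1 1 1 1 1]
 [1 1 1 1 1 1 1 1 1 1 1 1 1 1 1 1 1 1 1 1 1 1 1 1]
 [1 1 1 1 1 1 1 1 1 1 1 1 1 1 1 1 1 1 1 1 1 1 1 1]
 [1 1 1 1 1 1 1 1 1 1 1 1 1 1 1 1 1 1 1 1 1 1 1 1]
 [1 1 1 1 1 1 1 1 1 1 1 1 1 1 1 1 1 1 1 1 1 1 1 1]
 [1 1 1 1 1 1 1 1 1 1 1 1 1 1 1 1 1 1 1 1 1 1 1 1]
 [1 1 1 1 1 1 1 1 1 1 1 1 1 1 1 1 1 1 1 1 1 1 1 1]
 [1 1 1 1 1 1 1 1 1 1 1 1 1 1 1 1 1 1 1 1 1 1 1 1]
 [1 1 1 1 1 1 1 1 1 1 1 1 1 1 1 1 1 1 1 1 1 1 1 1]]
```

The rod end in the scene is at about (294.7,207), against (294.3,206.5) predicted. The w4 tip sits slightly farther out, so I shift the arm origin 1.5 mm outward. I move to just short of the nose.

```bash
echo '{"A":[0.5392,-0.1585]}' > corr.json; python3 goto.py 169.9,174.1,40 165,170,40 138.5,147.7,40
```

```text
t 6.475 reel arm x,lat,z 189.6335605275835 -1.2770949699801166 211.9909414165445 tilt 39.83320549633147 F [0.1151 0.5594 0.4924] Fw [ 0.5844 -0.1494 -0.4526]
169.9,174.1,40 shift [0.0394 0.0013 0.0165] turn [-0.0013 -0.0029  0.0005]
165,170,40 shift [0.0458 0.0013 0.0165] turn [-0.0013 -0.0029  0.0005]
138.5,147.7,40 shift [0.0805 0.0013 0.0166] turn [-0.0013 -0.0029  0.0005]
```

Request:
{"name": "drive_tool", "arguments": {"series": [[0.05,[0,0.001,0.01],[0,0,0]],[0.05,[0.01,0.001,0.0165],[0,0,0]],[0.05,[0.025,0.001,0.0165],[0,-0.003,0]],[0.05,[0.038,0.001,0.0165],[0,-0.003,0]],[0.05,[0.038,0.001,0.0165],[0,-0.003,0]]]}}

```text
time: 7.1
tool_pos: [0.5615, -0.322, 0.1776]
ee_rot: [-3.135, 0.696, 1.714]
wrist_force: [-0.4, -0.6, -1.4]
width: 0.0593
finger_force: 30.0
```

Request:
{"name": "drive_tool", "arguments": {"series": [[0.05,[0,0,0],[0,0,0]],[0.05,[0,0,0],[0,0,0]]]}}

```text
time: 7.35
tool_pos: [0.5622, -0.3236, 0.18]
ee_rot: [-3.139, 0.698, 1.709]
wrist_force: [0.4, 0.2, -1.5]
width: 0.0598
finger_force: 30.0
```

```bash
python3 goto.py 165,170,40 138.5,147.7,40; python3 -c "
from h import *
b,s=snap('scene','s5.png')
u,v=295,206
w,c=snap('wrist','w5.png')
W=np.zeros((480,800,3),np.uint8);W[:480,:380]=cv2.resize(b[v-40:v+40,u-32:u+31],(380,480),interpolation=cv2.INTER_CUBIC)
W[:480,380:]=cv2.resize(w[120:260,216:339],(420,480),interpolation=cv2.INTER_CUBIC)
cv2.imwrite('pics/crop6.png',W[:,:,::-1])"
```

```text
t 7.35 reel arm x,lat,z 170.12739262417023 0.3909790958291472 174.33673320094243 tilt 40.013291869947466 F [1.0342 0.4253 1.086 ] Fw [ 0.4059  0.1507 -1.4975]
165,170,40 shift [ 0.0067 -0.0004  0.    ] turn [-0.0007  0.0002  0.0018]
138.5,147.7,40 shift [ 0.0413 -0.0003  0.0001] turn [-0.0007  0.0002  0.0018]
```

View pics/crop6.png

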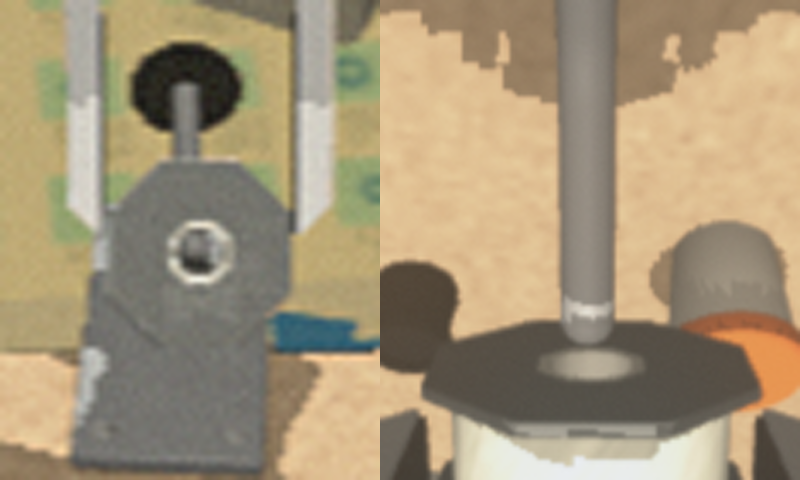

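The scene shows the rod inside the bore ring, centred at (200,250) in the crop. The wrist view shows the nose just at the bore mouth, within about 1 mm. I thread it.

Request:
{"name": "drive_tool", "arguments": {"series": [[0.05,[0.004,0,0],[0,0,0]],[0.05,[0.008,0,0],[0,0,0]],[0.05,[0.012,0,0],[0,0,0]],[0.05,[0.015,0,0],[0,0,0]],[0.05,[0.015,0,0],[0,0,0]]]}}

```text
time: 8.07
tool_pos: [0.5602, -0.3118, 0.1692]
ee_rot: [-3.137, 0.697, 1.711]
wrist_force: [0.9, -0.4, -1.3]
width: 0.0596
finger_force: 30.0
```

```bash
python3 goto.py 138.5,147.7,40
```

```text
t 8.075 reel arm x,lat,z 158.0925421686214 -0.009461232153773917 163.5497026352125 tilt 39.95658121692785 F [0.4609 0.8416 1.3461] Fw [ 0.8994 -0.3917 -1.3305]
138.5,147.7,40 shift [ 0.0252  0.0001 -0.0004] turn [-0.0017 -0.0008  0.003 ]
```

Request:
{"name": "drive_tool", "arguments": {"series": [[0.05,[0.005,0,0],[0,0,0]],[0.05,[0.01,0,0],[0,0,0]],[0.05,[0.015,0,0],[0,0,0]],[0.05,[0.02,0,0],[0,0,0]],[0.05,[0.025,0,0],[0,0,0]]]}}

```text
time: 8.7
tool_pos: [0.5576, -0.2927, 0.1532]
ee_rot: [-3.138, 0.698, 1.71]
wrist_force: [-0.8, 0.9, -1.3]
width: 0.0594
finger_force: 30.0
```

Request:
{"name": "drive_tool", "arguments": {"series": [[0.05,[0,0,0],[0,0,0]],[0.05,[0,0,0],[0,0,0]]]}}

```text
time: 8.95
tool_pos: [0.5577, -0.2931, 0.1536]
ee_rot: [-3.138, 0.698, 1.71]
wrist_force: [0.5, -0.1, -1.2]
width: 0.0596
finger_force: 30.0
```

```bash
python3 goto.py 138.5,147.7,40 132.2,142.5,39.5 128.9,139.9,37 125.8,137.8,33.5 122.4,135.9,28.5 118.9,134.3,23.5
```

```text
t 8.95 reel arm x,lat,z 139.28220078404703 0.037013976418464836 147.9997523293021 tilt 39.985948604859765 F [0.6468 0.5048 1.068 ] Fw [ 0.5229 -0.1204 -1.2353]
138.5,147.7,40 shift [ 0.0008 -0.     -0.0003] turn [-0.0014 -0.0002  0.0024]
132.2,142.5,39.5 shift [ 0.0089 -0.     -0.0003] turn [-0.0014  0.0085  0.0024]
128.9,139.9,37 shift [ 0.0128 -0.     -0.0004] turn [-0.0015  0.0521  0.0024]
125.8,137.8,33.5 shift [ 0.0162 -0.     -0.0007] turn [-0.0015  0.1132  0.0023]
122.4,135.9,28.5 shift [ 0.0194 -0.     -0.0012] turn [-0.0016  0.2005  0.0023]
118.9,134.3,23.5 shift [ 0.0226  0.     -0.002 ] turn [-0.0017  0.2877  0.0022]
```

Threaded with no contact. I feel for the play across the bore to centre it before the bend.

Request:
{"name": "drive_tool", "arguments": {"series": [[0.05,[0,0,0.001],[0,0,0]],[0.05,[0,0,0.002],[0,0,0]],[0.05,[0,0,0.002],[0,0,0]],[0.05,[0,0,0.002],[0,0,0]]]}}

```text
time: 9.45
tool_pos: [0.5578, -0.2945, 0.1521]
ee_rot: [-3.138, 0.698, 1.71]
wrist_force: [-0.6, 0.3, 0.0]
width: 0.0593
finger_force: 30.0
```

Request:
{"name": "drive_tool", "arguments": {"series": [[0.05,[0,0,-0.002],[0,0,0]],[0.05,[0,0,-0.003],[0,0,0]],[0.05,[0,0,-0.004],[0,0,0]],[0.05,[0,0,-0.004],[0,0,0]],[0.05,[0,0,-0.004],[0,0,0]]]}}

```text
time: 10.07
tool_pos: [0.5574, -0.2918, 0.155]
ee_rot: [-3.138, 0.698, 1.71]
wrist_force: [1.1, -0.3, -0.7]
width: 0.0597
finger_force: 30.0
```

Request:
{"name": "drive_tool", "arguments": {"series": [[0.05,[0,0,-0.0005],[0,0,0]],[0.05,[0,0,-0.001],[0,0,0]],[0.05,[0,0,-0.001],[0,0,0]],[0.05,[0,0,-0.001],[0,0,0]]]}}

```text
time: 10.58
tool_pos: [0.5573, -0.2912, 0.1558]
ee_rot: [-3.138, 0.698, 1.71]
wrist_force: [-0.5, -0.4, -1.8]
width: 0.0597
finger_force: 30.0
```

Request:
{"name": "drive_tool", "arguments": {"series": [[0.05,[0,0,0.003],[0,0,0]],[0.05,[0,0,0.005],[0,0,0]],[0.05,[0,0,0.006],[0,0,0]],[0.05,[0,0,0.006],[0,0,0]],[0.05,[0,0,0.006],[0,0,0]]]}}

```text
time: 11.2
tool_pos: [0.5577, -0.2943, 0.1518]
ee_rot: [-3.138, 0.697, 1.709]
wrist_force: [-2.1, 5.4, 2.9]
width: 0.0595
finger_force: 30.0
```

Request:
{"name": "drive_tool", "arguments": {"series": [[0.05,[0,0,-0.003],[0,0,0]],[0.05,[0,0,-0.003],[0,0,0]],[0.05,[0,0,-0.003],[0,0,0]]]}}

```text
time: 11.58
tool_pos: [0.5575, -0.2932, 0.1532]
ee_rot: [-3.138, 0.698, 1.71]
wrist_force: [0.8, -0.7, -1.3]
width: 0.0596
finger_force: 30.0
```

```bash
python3 goto.py 138.5,147.7,40 132.2,142.5,39.5 128.9,139.9,37 125.8,137.8,33.5 122.4,135.9,28.5
```

```text
t 11.575 reel arm x,lat,z 139.3394438196866 -0.13417214352909526 147.6155189794834 tilt 39.9692626123719 F [0.1784 0.6676 1.5283] Fw [ 0.7727 -0.7465 -1.288 ]
138.5,147.7,40 shift [ 0.0006  0.0001 -0.0006] turn [-0.0018 -0.0005  0.0026]
132.2,142.5,39.5 shift [ 0.0087  0.0001 -0.0007] turn [-0.0019  0.0082  0.0026]
128.9,139.9,37 shift [ 0.0126  0.0002 -0.0007] turn [-0.0019  0.0518  0.0025]
125.8,137.8,33.5 shift [ 0.016   0.0002 -0.001 ] turn [-0.002   0.1129  0.0025]
122.4,135.9,28.5 shift [ 0.0192  0.0002 -0.0016] turn [-0.0021  0.2002  0.0024]
```

Contact at +2.1 mm (about 7 N at +3) and none at −3 mm, so the true centre lies about 0.8 mm toward −z. I correct the model and start into the bend.

```bash
echo '{"A":[0.5391,-0.1577],"ZC":0.0005}' > corr.json; python3 goto.py 138.5,147.7,40 132.2,142.5,39.5 128.9,139.9,37 125.8,137.8,33.5 122.4,135.9,28.5 118.9,134.3,23.5
```

```text
t 11.575 reel arm x,lat,z 140.1456136493072 -0.14366981742940427 147.6155189794834 tilt 39.9692626123719 F [0.1784 0.6676 1.5283] Fw [ 0.7727 -0.7465 -1.288 ]
138.5,147.7,40 shift [ 0.0009  0.0001 -0.0015] turn [-0.0018 -0.0005  0.0026]
132.2,142.5,39.5 shift [ 0.009   0.0001 -0.0016] turn [-0.0019  0.0082  0.0026]
128.9,139.9,37 shift [ 0.0129  0.0002 -0.0016] turn [-0.0019  0.0518  0.0025]
125.8,137.8,33.5 shift [ 0.0163  0.0002 -0.0019] turn [-0.002   0.1129  0.0025]
122.4,135.9,28.5 shift [ 0.0195  0.0002 -0.0025] turn [-0.0021  0.2002  0.0024]
118.9,134.3,23.5 shift [ 0.0227  0.0002 -0.0033] turn [-0.0022  0.2874  0.0023]
```

Request:
{"name": "drive_tool", "arguments": {"series": [[0.05,[0.004,0,-0.0012],[0,0,0]],[0.05,[0.009,0,-0.0012],[0,0.008,0]],[0.05,[0.0129,0,-0.0013],[0,0.052,0]],[0.05,[0.015,0,-0.0015],[0,0.09,0]],[0.05,[0.0163,0,-0.0016],[0,0.113,0]]]}}

```text
time: 12.2
tool_pos: [0.5557, -0.2796, 0.1442]
ee_rot: [-3.138, 0.584, 1.71]
wrist_force: [-0.9, -0.5, -1.1]
width: 0.0596
finger_force: 30.0
```

Request:
{"name": "drive_tool", "arguments": {"series": [[0.05,[0,0,0],[0,0,0]],[0.05,[0,0,0],[0,0,0]]]}}

```text
time: 12.45
tool_pos: [0.5556, -0.2796, 0.1439]
ee_rot: [-3.138, 0.585, 1.71]
wrist_force: [0.1, -0.1, -1.7]
width: 0.0597
finger_force: 30.0
```

```bash
python3 goto.py 125.8,137.8,33.5 122.4,135.9,28.5 118.9,134.3,23.5 115.3,133,18.5 111.6,131.8,13.5
```

```text
t 12.45 reel arm x,lat,z 125.74327659701778 -0.25039524205042 137.93986835778742 tilt 33.49605465478183 F [0.8267 0.0843 1.4759] Fw [ 0.0951 -0.1132 -1.6873]
125.8,137.8,33.5 shift [-0.0002  0.0002 -0.0003] turn [-0.0022 -0.0001  0.0025]
122.4,135.9,28.5 shift [ 0.0031  0.0002 -0.0004] turn [-0.0023  0.0872  0.0024]
118.9,134.3,23.5 shift [ 0.0063  0.0002 -0.0009] turn [-0.0024  0.1745  0.0023]
115.3,133,18.5 shift [ 0.0095  0.0003 -0.0016] turn [-0.0025  0.2617  0.0022]
111.6,131.8,13.5 shift [ 0.0127  0.0003 -0.0024] turn [-0.0026  0.349   0.0021]
```

No contact, right on the path. I continue.

Request:
{"name": "drive_tool", "arguments": {"series": [[0.05,[0.0016,0,-0.0002],[0,0.044,0]],[0.05,[0.0031,0,-0.0003],[0,0.087,0]],[0.05,[0.0047,0,-0.0006],[0,0.131,0]],[0.05,[0.0063,0,-0.0009],[0,0.1745,0]],[0.05,[0.0063,0,-0.0009],[0,0.1745,0]]]}}

```text
time: 13.08
tool_pos: [0.5549, -0.2745, 0.1417]
ee_rot: [-3.139, 0.411, 1.708]
wrist_force: [0.4, -0.8, -1.5]
width: 0.0596
finger_force: 30.0
```

```bash
python3 goto.py 118.9,134.3,23.5 115.3,133,18.5 111.6,131.8,13.5 107.8,131,9 104,130.4,4.5
```

```text
t 13.075 reel arm x,lat,z 119.58388692553763 -0.17005431494847154 135.3474257006539 tilt 23.548412564955843 F [-0.1782  0.3107  1.7174] Fw [ 0.4193 -0.7999 -1.504 ]
118.9,134.3,23.5 shift [0.0008 0.0002 0.0002] turn [-0.0023  0.0008  0.001 ]
115.3,133,18.5 shift [0.0041 0.0002 0.0001] turn [-0.0024  0.0881  0.0009]
111.6,131.8,13.5 shift [ 0.0074  0.0002 -0.0001] turn [-0.0024  0.1754  0.0008]
107.8,131,9 shift [ 0.0107  0.0002 -0.0007] turn [-0.0025  0.2539  0.0007]
104,130.4,4.5 shift [ 0.014   0.0002 -0.0015] turn [-0.0025  0.3325  0.0007]
```

Request:
{"name": "drive_tool", "arguments": {"series": [[0.05,[0.0018,0,0],[0,0.044,0]],[0.05,[0.0034,0,0],[0,0.087,0]],[0.05,[0.005,0,0],[0,0.131,0]],[0.05,[0.0068,0,-0.0001],[0,0.1745,0]],[0.05,[0.0068,0,-0.0001],[0,0.1745,0]]]}}

```text
time: 13.7
tool_pos: [0.5539, -0.2682, 0.1386]
ee_rot: [-3.138, 0.237, 1.708]
wrist_force: [-0.5, -0.6, -1.3]
width: 0.0594
finger_force: 30.0
```

```bash
python3 goto.py 111.6,131.8,13.5 107.8,131,9 104,130.4,4.5 100,130.1,1.5 96,130,0
```

```text
t 13.7 reel arm x,lat,z 112.01745034537713 -0.3198486350993848 132.0802675214711 tilt 13.561077411125565 F [-0.1847 -0.572   1.3558] Fw [-0.5033 -0.5711 -1.2728]
111.6,131.8,13.5 shift [ 0.0003  0.0003 -0.0003] turn [-0.0032  0.0011  0.0009]
107.8,131,9 shift [ 0.0037  0.0003 -0.0003] turn [-0.0032  0.0796  0.0008]
104,130.4,4.5 shift [ 0.0071  0.0003 -0.0005] turn [-0.0033  0.1581  0.0007]
100,130.1,1.5 shift [ 0.0107  0.0003 -0.001 ] turn [-0.0033  0.2105  0.0006]
96,130,0 shift [ 0.0144  0.0003 -0.0018] turn [-0.0033  0.2367  0.0005]
```

Request:
{"name": "drive_tool", "arguments": {"series": [[0.05,[0.0018,0,-0.0001],[0,0.04,0]],[0.05,[0.0037,0,-0.0003],[0,0.08,0]],[0.05,[0.0071,0,-0.0005],[0,0.158,0]],[0.05,[0.0107,0,-0.001],[0,0.2105,0]],[0.05,[0.0144,0.0003,-0.0018],[0,0.236,0]]]}}

```text
time: 14.32
tool_pos: [0.5524, -0.2541, 0.1372]
ee_rot: [-3.139, -0.002, 1.707]
wrist_force: [-0.2, -0.2, -1.2]
width: 0.0596
finger_force: 30.0
```

```bash
python3 goto.py 96,130,0 74,130,0 56,130,0 48,130,0
```

```text
t 14.325 reel arm x,lat,z 96.2918756567938 0.06894090376730383 130.73411934640268 tilt -0.09143780511369352 F [-0.221  -0.2329  1.2466] Fw [-0.2045 -0.249  -1.2463]
96,130,0 shift [ 0.0003 -0.0001  0.0002] turn [-0.0027 -0.0016 -0.0002]
74,130,0 shift [ 0.0223 -0.0001  0.0003] turn [-0.0027 -0.0016 -0.0002]
56,130,0 shift [ 0.0403 -0.0001  0.0003] turn [-0.0027 -0.0016 -0.0002]
48,130,0 shift [ 0.0483 -0.0001  0.0003] turn [-0.0027 -0.0016 -0.0002]
```

Past the bend with no contact. I slide along the level arm, easing the reel down a little so it will hang with no drop.

Request:
{"name": "drive_tool", "arguments": {"series": [[0.05,[0.008,0,0],[0,0,0]],[0.05,[0.016,0,0],[0,0,0]],[0.05,[0.024,0,0.001],[0,0,0]],[0.05,[0.032,0,0.002],[0,0,0]],[0.05,[0.036,0,0.002],[0,0,0]]]}}

```text
time: 14.95
tool_pos: [0.5473, -0.2168, 0.1352]
ee_rot: [-3.139, -0.0, 1.709]
wrist_force: [0.7, 0.1, -1.5]
width: 0.0592
finger_force: 30.0
```

Request:
{"name": "drive_tool", "arguments": {"series": [[0.05,[0.002,0,0],[0,0,0]],[0.05,[0.004,0,0],[0,0,0]],[0.05,[0.006,0,0],[0,0,0]],[0.05,[0.007,0,0],[0,0,0]],[0.05,[0.007,0,0],[0,0,0]]]}}

```text
time: 15.58
tool_pos: [0.5465, -0.2109, 0.1353]
ee_rot: [-3.139, -0.0, 1.708]
wrist_force: [-0.3, 0.4, -1.2]
width: 0.0596
finger_force: 30.0
```

```bash
python3 goto.py 48,130,0
```

```text
t 15.575 reel arm x,lat,z 52.701535599051375 0.11385229139046708 128.77878017436646 tilt -0.017224595656903225 F [ 0.4425 -0.288   1.194 ] Fw [-0.3489  0.3989 -1.1931]
48,130,0 shift [ 0.0047 -0.0001 -0.0017] turn [-0.0027 -0.0003  0.0008]
```

Now 1 mm steps toward the disc, each held so the force can be read.

Request:
{"name": "drive_tool", "arguments": {"series": [[0.05,[0.001,0,0],[0,0,0]],[0.05,[0.002,0,0],[0,0,0]],[0.05,[0.003,0,0],[0,0,0]],[0.05,[0.003,0,0],[0,0,0]],[0.05,[0.003,0,0],[0,0,0]]]}}

```text
time: 16.2
tool_pos: [0.5461, -0.2079, 0.1353]
ee_rot: [-3.139, -0.0, 1.708]
wrist_force: [0.2, 0.9, -1.5]
width: 0.0598
finger_force: 30.0
```

Request:
{"name": "drive_tool", "arguments": {"series": [[0.05,[0.0005,0,0],[0,0,0]],[0.05,[0.001,0,0],[0,0,0]],[0.05,[0.001,0,0],[0,0,0]]]}}

```text
time: 16.58
tool_pos: [0.546, -0.2072, 0.1353]
ee_rot: [-3.139, 0.0, 1.708]
wrist_force: [0.3, -1.4, -1.1]
width: 0.0596
finger_force: 30.0
```

Request:
{"name": "drive_tool", "arguments": {"series": [[0.05,[0.0005,0,0],[0,0,0]],[0.05,[0.0005,0,0],[0,0,0]],[0.05,[0.0005,0,0],[0,0,0]]]}}

```text
time: 16.95
tool_pos: [0.546, -0.2072, 0.1354]
ee_rot: [-3.139, 0.001, 1.707]
wrist_force: [0.9, -3.6, -1.5]
width: 0.0595
finger_force: 30.0
```

```bash
python3 goto.py 48,130,0
```

```text
t 16.95 reel arm x,lat,z 48.97487749560066 0.1256719545696773 128.8920732477056 tilt 0.06707522612562634 F [-3.6725  0.3709  1.5475] Fw [ 0.864  -3.5901 -1.5441]
48,130,0 shift [ 0.001  -0.0001 -0.0016] turn [-0.0025  0.0012  0.0005]
```

Contact with the disc, about 3.6 N at x ≈ 48–49 mm. I press to about 6 N, hold, lower slightly and release.

Request:
{"name": "drive_tool", "arguments": {"series": [[0.05,[0.0004,0,0],[0,0,0]],[0.05,[0.0004,0,0],[0,0,0]],[0.05,[0.0004,0,0],[0,0,0]],[0.05,[0.0004,0,0],[0,0,0]]]}}

```text
time: 17.45
tool_pos: [0.546, -0.2071, 0.1354]
ee_rot: [-3.139, 0.002, 1.707]
wrist_force: [1.0, -6.2, -3.1]
width: 0.0594
finger_force: 30.0
```

Request:
{"name": "drive_tool", "arguments": {"series": [[0.05,[0,0,0.0005],[0,0,0]],[0.05,[0,0,0.001],[0,0,0]],[0.05,[0,0,0.001],[0,0,0]],[0.05,[0,0,0.001],[0,0,0]]]}}

```text
time: 17.95
tool_pos: [0.546, -0.2072, 0.1353]
ee_rot: [-3.14, 0.002, 1.707]
wrist_force: [-0.2, -4.7, -0.7]
width: 0.0593
finger_force: 30.0
```

Request:
{"name": "drive_tool", "arguments": {"series": [[0.07,[0,0,0],[0,0,0]],[0.08,[0,0,0],[0,0,0]],[0.08,[0,0,0],[0,0,0]],[0.08,[0,0,0],[0,0,0]]]}}

```text
time: 18.45
tool_pos: [0.5458, -0.2056, 0.1342]
ee_rot: [-3.139, -0.001, 1.708]
wrist_force: [0.2, -0.7, -0.2]
width: 0.08
finger_force: 0.0
```

```bash
python3 goto.py; python3 -c "
from h import *
w,c=snap('wrist','w6.png');b,s=snap('scene','s6.png')
W=np.zeros((480,800,3),np.uint8);W[:400,:400]=cv2.resize(w[60:260,180:380],(400,400))
W[:480,400:]=cv2.resize(b[140:260,245:345],(400,480),interpolation=cv2.INTER_CUBIC)
cv2.imwrite('pics/crop7.png',W[:,:,::-1])"
```

```text
t 18.45 reel arm x,lat,z 47.375615802324845 0.14368128498719474 127.72467257007733 tilt -0.051988174388510645 F [-0.6918  0.1258  0.222 ] Fw [ 0.2186 -0.668  -0.223 ]
```

View pics/crop7.png

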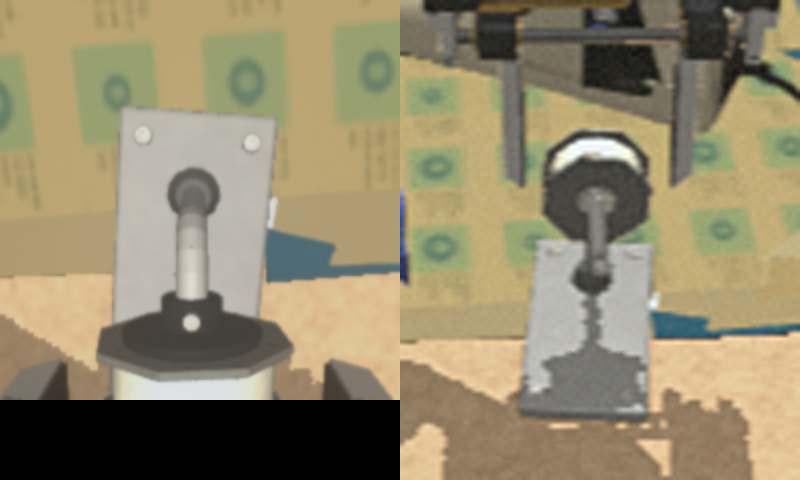

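The reel hangs flush against the disc and both fingers are clear. I retract straight up.

Request:
{"name": "drive_tool", "arguments": {"series": [[0.08,[0,0,-0.01],[0,0,0]],[0.08,[0,0,-0.03],[0,0,0]],[0.08,[0,0,-0.06],[0,0,0]],[0.08,[0,0,-0.09],[0,0,0]],[0.08,[0,0,-0.12],[0,0,0]]]}}

```text
time: 19.18
tool_pos: [0.5462, -0.206, 0.2562]
ee_rot: [-3.14, 0.0, 1.708]
wrist_force: [-0.1, -0.6, -0.4]
width: 0.08
finger_force: 0.0
```

Request:
{"name": "drive_tool", "arguments": {"series": [[0.08,[0,0,0],[0,0,0]],[0.08,[0,0,0],[0,0,0]],[0.08,[0,0,0],[0,0,0]],[0.08,[0,0,0],[0,0,0]]]}}

```text
time: 19.68
tool_pos: [0.5457, -0.2058, 0.2528]
ee_rot: [-3.137, -0.002, 1.708]
wrist_force: [0.0, 0.7, -0.6]
width: 0.0801
finger_force: 0.0
```

```bash
python3 - <<'E'
from h import *
w,c=snap('wrist','w7.png');b,s=snap('scene','s7.png')
a=cv2.imread('pics/s6.png')[:,:,::-1]
d=np.abs(a.astype(int)-b).max(2)[168:205,280:312];print('reel region change',d.mean(),d.max())
W=np.zeros((480,800,3),np.uint8);W[:420,:400]=cv2.resize(w[60:270,180:380],(400,420))
W[:480,400:]=cv2.resize(b[140:260,245:345],(400,480),interpolation=cv2.INTER_CUBIC)
cv2.imwrite('pics/crop8.png',W[:,:,::-1])
E
```

```text
reel region change 7.102195945945946 85
```

View pics/crop8.png

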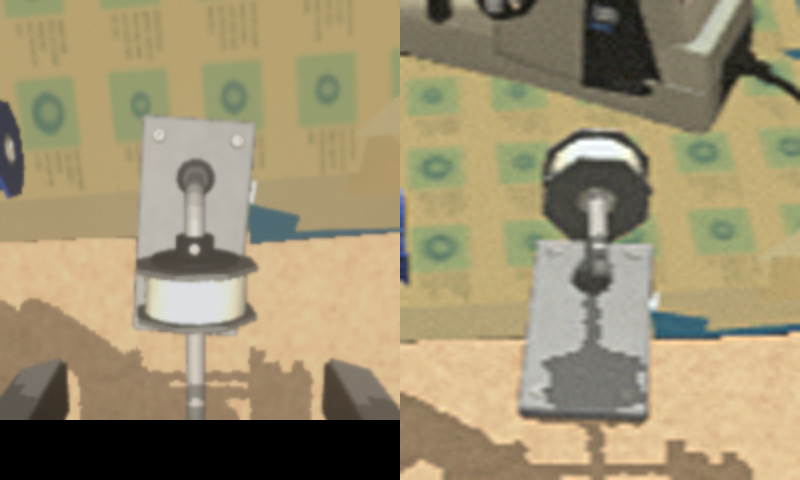

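The reel hangs square and close against the disc, and the gripper is clear. I hand the job in.

```bash
python3 -c "
from bench import robot
print(robot.close_job())"
```

```text
the job is handed in; nothing more can be done
None
```

The label reel hangs released against the black stop disc; it rounded the bend without jamming, the highest force I read was about 7 N, the bystanders were not approached, and the job is handed in (no verdict was returned).

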